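Fit the optic into a flood-light head

ROBOT

A 7-joint arm with a two-finger parallel gripper is mounted at the origin on the work surface. World frame = base frame: x ahead of the robot, y to its left, z up, the work surface at z = 0. Lengths are in m, angles in rad, forces in N, time in s.
With the tool pointing down it reaches from about 0.35 to 0.9 m from the base axis. Payload 19.9 kg.
Tool frame: the origin (TCP) lies at the very end of the fingers, on their centre line; the grasp point (between the pads) lies 19 mm behind it; x points along the fingers, y is the direction in which the jaws open and shut, and the axes are right-handed (so a half turn about x gives the same grasp; the last joint's range is limited). The gripper opens to 85 mm and grips with 20 to 120 N. Pads are 22 mm wide; open, the fingers measure 114 mm over their backs; the gripper's body (76 mm by 85 mm) begins 54 mm behind the grasp point. The pads swing forward as they close: fully open they stand 13 mm farther back than shut.
Start: joints at [-1.3, 0.417, -0.01, 1.614, 0.005, 1.111, -0.053], TCP at [0.192, 0.595, 0.231] pointing down, gripper open.
Joint ranges: [-2.81, 2.81], [-0.39, 2.02], [-1.27, 1.25], [0.06, 2.57], [-1.19, 4.33], [0.19, 2], [-2.82, 2.82]. Speed limits (rad/s): [1.89, 1.89, 2.39, 2.39, 3.01, 3.01, 3.01].

INTERFACE

Orientations are given as a unit quaternion [w, x, y, z].
In Python, from workcell import arm gives the robot as it stands.
- The arm moves only by the tool play_rows, never from a script. Its argument "increments" is a list of rows, each an object of numbers: "tx", "ty", "tz": the shift along the tool's x, y, z in mm; "turn": the turn about the tool's x in rad. A call has 1 to 8 rows; each row is the pose to reach, as a shift and turn from the pose commanded when the call began, along the tool's axes at that moment; what a row does not reach only later rows make up. A row lasts 1/8 s, in which the tool goes at most 62.5 mm and 10.7 degrees, less where a joint would pass 70% of its speed; a pose out of reach is approached as far as the arm can. A call with a gripper value outside its range is refused whole. "gripper" is the closure, from -1 (fully open) to 1 (shut), set as the call begins (left out, the last holds). The fingers move at their own pace and stop on an object; "force" is the grip in N (left out, the last holds). Time passes only in rows, so rows that repeat a pose let the fingers close. It gives the time, the measured TCP pose, the force and the opening at its end, in the units of the state.
- arm.get_obs(): the state, without advancing time (a new reading comes with each control period).
- arm.get_image(name): name is "side" or "top" or "wrist"; returns the picture (480x640x3 uint8, red, green, blue); there is no depth.
- arm.camera_model(name): a dict with "vertical_fov" (degrees; the focal length in pixels is half the picture's height over the tangent of half this angle, whatever the lens; pixels are square), "cx", "cy" (the principal point, pixels), "dist_coeffs" ([k1, k2, p1, p2, k3] as OpenCV has them; the pictures are not rectified), "rvec" (rotation vector, rad) and "tvec" (3), from world to camera coordinates, as OpenCV has them; the wrist camera has in their place "tool_from_camera" (4x4, takes a point from camera to tool coordinates, whose origin is the TCP and whose axes are the tool frame's). Camera axes: x right, y down, z forward; pixel columns grow to the right and rows downward; lengths in m; the calibration is good to about 2 mm. A picture is of the moment at which its call begins: read the wrist's pose just before it. camera_model takes no time and is no camera call.
- arm.finish_job(): hands the job in, once; it reports no verdict.
The state is a dict: "clock": time; "joints": joint angles; "dq": joint speeds; "joint_efforts": joint torques, N m; "tcp_pos": TCP position; "orientation": TCP orientation; "contact_force": force on the tool from outside, world axes, zero at the start; "ft_torque": the same for the moment, N m; "finger_gap": finger opening in m.
Only numpy, scipy, OpenCV 4.12 (cv2) and the standard library are available. Lean on these libraries where they do the work, as an engineer would, in place of code of your own. Each camera call takes 0.05 s, during which the arm holds its last target.

TASK

One of the two lamp heads on the bench still has its orange dust plug in: pull the plug out and put it in the empty blue bin. Then take the optic from the grey tray, set its cone into that head's cup and let it centre itself, ease it down until both spring clips have snapped over its flange, and bed it on its taper with a steady downward push of about 20 N for a second before you let go. The lens cracks if it is pushed with more than 30 N, and nothing else on the bench is to be disturbed.

Things in the scene. Friction and masses are not known exactly. Their poses are not given: they have to be found in the camera images.
- head: Lamp head to fit, fixed: black finned heat sink 120 mm across, 46 mm high, with a grey upright cup (72 mm) on its axis. Origin: centre of the underside, z up. The cup's hollow cone matches the optic, 57 mm wide at the mouth. The mouth is locked 92 to 102 mm above the origin, different each time and not reported (the plug tells it only roughly): feel for it. Finger room at the +x and -x sides.
- plug: Orange dust plug, 40 g, loose in the cup's mouth; comes straight up with hardly any force. Origin: centre of its underside, 19 to 25 mm below the mouth; z up. Ribbed cone 44 to 56 mm across and 20 mm high, a 3 mm disc, then a round knob 20 mm across that ends 45 mm above the origin.
- optic: Optic, 0.14 to 0.23 kg, upright in the tray. Origin: centre of the small lower end, z up to the white lens. Polished cone 34 mm across widening to 58 at z 40 mm; black flange 76 across, z 40 to 44, resting on the tray; round barrel 56 across (grip here), z 44 to 64. Any yaw fits. Home in the cup: its origin is 38 mm below the mouth (54 to 64 mm above the head's origin), flange 2 mm above the mouth.
- clip_l (a joint): Steel spring clip on the cup, at the head's +y side, its rolled 10 mm nose topping out 14 mm above the mouth. Outward slide in m: 0 free, about 0.003 while the flange passes, 0.001 to 0.0023 snapped over the flange. The flange meets both noses 12 mm above home; together they resist with 8 to 16 N, most about 9 mm above home, then snap and draw the optic down.
- clip_r (a joint): The same spring clip at the head's -y side; same values. Each clip has 2 N per mm.
- tray: Grey stock tray, fixed, 104 x 196 x 46 mm high, with two round 64 mm pockets 47 mm either side of its centre along y; the optic stands in the one at -y, the other is empty. Origin: centre of the underside.
- bin: Empty open blue bin, fixed, 125 x 125 x 50 mm high, walls 4 mm. Origin: centre of the underside.
- driver: Red-handled screwdriver lying on the bench. Leave alone.
- reel: Solder reel, 68 mm across, 42 mm high, on the bench. Leave alone.
- paste: Small jar with a white lid, 48 mm across, 60 mm high. Leave alone.
- luxmeter: Grey hand-held light meter, 130 x 60 x 26 mm. Leave alone.
- screwbox: Black two-part box of screws, 110 x 150 x 35 mm. Leave alone.
- bracket: Dark steel U bracket, 110 mm wide, 60 mm high. Leave alone.

How it is judged:
On the way, in this order (a step that is already met when the one before it is completed fails the run):
1. the plug is out of the cup (horizontal distance between plug and head above 0.05 m), for 0.1 s.
2. the optic is home with both clips over its flange, and is bedded with a push of about 13 N or more (the wedging taper turns that into 35 N of contact force, all contacts added up) (horizontal distance between optic and head below 0.003 m and angle between optic's own z axis and vertical below 0.05 rad and z of optic in the frame of head below 0.067 m and value of joint clip_l between 0.0006 and 0.0026 m and value of joint clip_r between 0.0006 and 0.0026 m and contact force between optic and head above 35 N), for 0.4 s.
At the end, for the whole second after the job is handed in: The optic stands home in the cup, on the head's axis within 3 mm and upright within 0.05 rad, both clips snapped over its flange (each open 0.6 to 2.6 mm), at rest; the plug lies in the blue bin; the gripper has let go (horizontal distance between optic and head below 0.003 m and angle between optic's own z axis and vertical below 0.05 rad and z of optic in the frame of head below 0.067 m and value of joint clip_l between 0.0006 and 0.0026 m and value of joint clip_r between 0.0006 and 0.0026 m and linear speed of optic below 0.02 m/s and x of plug in the frame of bin between -0.058 and 0.058 m and y of plug in the frame of bin between -0.058 and 0.058 m and z of plug in the frame of bin below 0.05 m); the robot touches nothing.
It fails at once if the optic is forced: over 85 N of contact force, all contacts added up, in the wedging taper (about 35 N of push) (contact force between optic and head above 85 N).
It fails at once if another thing on the bench is moved over 30 mm (distance of any of driver, reel, paste, luxmeter, screwbox, bracket from where it was at the start of the episode above 0.03 m).
It also fails if it takes over 64 s, if anything falls off the work surface, if the arm or the gripper's body presses on something with over 40 N, if the wrist force passes 120 N, or if a joint passes its speed limit or range.

## Working session

There is one attempt and no reset: what is moved stays moved. The work goes in short steps, Python scripts to look and compute and a tool call to move; the robot and the scene stay as the last step left them, time stands still between calls to the robot, and variables do not carry over. Pictures are saved under pics/ and viewed, and the job is handed in when it is done.

Besides the shell and the picture viewer there is one more tool, called after ">>>" by a JSON object that holds its "method" and its "body". play_rows: Moves the arm, as the interface text tells. Its arguments: {"type":"object","properties":{"increments":{"type":"array"},"gripper":{"type":"number"},"force":{"type":"number"}},"required":["increments"]}

```bash
mkdir -p pics; python3 - <<'E'
from workcell import arm
import cv2
print(arm.get_obs())
for n in ["top","side","wrist"]:
    im=arm.get_image(n); cv2.imwrite(f"pics/{n}0.png",im[:,:,::-1]); print(n,arm.camera_model(n))
E
```

```text
{'clock': 0.0, 'joints': array([-1.30051777,  0.41797207, -0.01029529,  1.61414338,  0.00471541,
        1.1106733 , -0.05296071]), 'dq': array([ 0.00040039,  0.00052531, -0.00136526,  0.00110591, -0.00066488,
        0.00087731,  0.00065947]), 'joint_efforts': array([-6.98618533e-04, -8.64437556e+01,  6.78253435e-01, -4.34915364e+01,
        1.90739322e-02,  7.04209131e-03, -7.94937023e-06]), 'tcp_pos': array([0.19163802, 0.59455428, 0.23067443]), 'orientation': array([ 0.69850756,  0.10935414,  0.69856199, -0.11018174]), 'contact_force': array([-0.01000903, -0.25533585, -0.31917255]), 'ft_torque': array([-0.01780849, -0.02172922,  0.00932655]), 'finger_gap': 0.0854108644122258}
top {'vertical_fov': 42.9505860802432, 'cx': 319.8023025459198, 'cy': 242.67846633835873, 'dist_coeffs': array([-0.01020216,  0.        ,  0.        ,  0.        ,  0.        ]), 'rvec': array([ 2.11193068, -2.12393666,  0.21415542]), 'tvec': array([0.01148232, 0.58279047, 1.21369301])}
side {'vertical_fov': 51.29515418983071, 'cx': 316.5227473462725, 'cy': 231.6418904212128, 'dist_coeffs': array([-0.02102526,  0.        ,  0.        ,  0.        ,  0.        ]), 'rvec': array([ 2.02056433, -0.69933135,  0.40639073]), 'tvec': array([-0.4381375 ,  0.26257485,  0.89140704])}
wrist {'vertical_fov': 71.35063411451493, 'cx': 321.1150385533426, 'cy': 246.30138046020355, 'dist_coeffs': array([0.0017663, 0.       , 0.       , 0.       , 0.       ]), 'tool_from_camera': array([[ 2.35197831e-04, -3.07268047e-01,  9.51622978e-01,
        -1.42943419e-01],
       [ 9.99999969e-01,  1.52102368e-04, -1.98042324e-04,
        -9.71469041e-04],
       [-8.38920304e-05,  9.51622995e-01,  3.07268073e-01,
        -7.89196375e-02],
       [ 0.00000000e+00,  0.00000000e+00,  0.00000000e+00,
         1.00000000e+00]])}
```

View pics/top0.png

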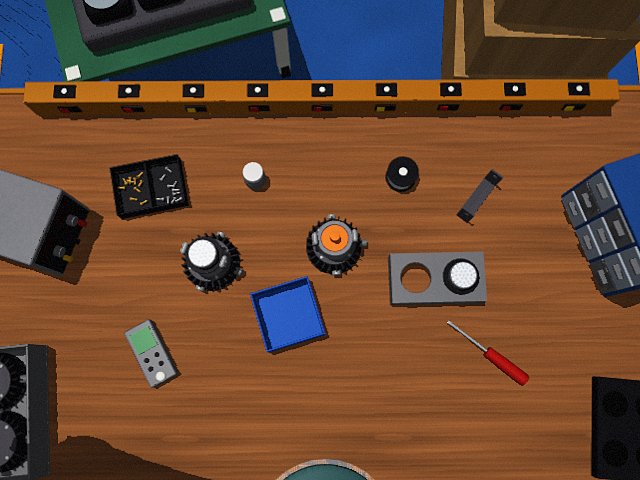

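View pics/side0.png

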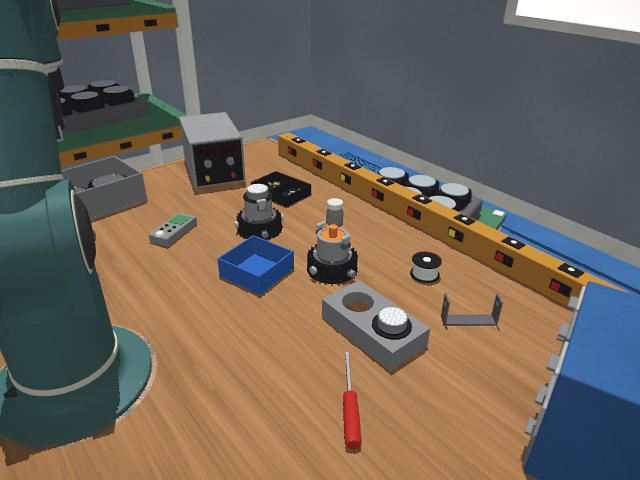

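View pics/wrist0.png

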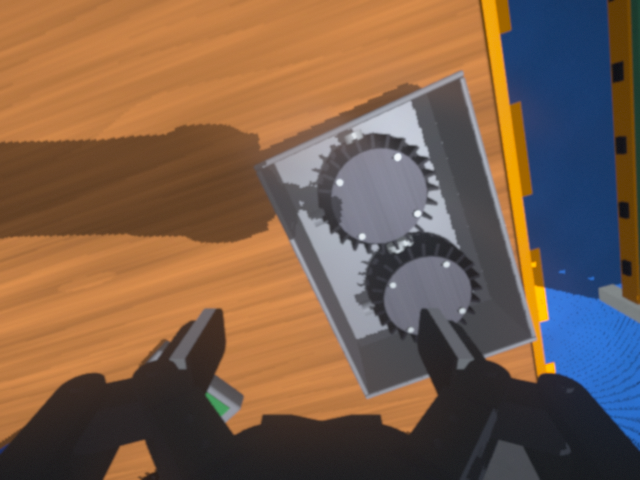

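```bash
cat > h.py <<'E'
from workcell import arm
import numpy as np, cv2
from scipy.spatial.transform import Rotation as R
def K(m):
    f=240/np.tan(np.radians(m['vertical_fov']/2)); return np.array([[f,0,m['cx']],[0,f,m['cy']],[0,0,1]])
def pose(m,o=None):
    # world->cam
    if 'rvec' in m: return R.from_rotvec(np.ravel(m['rvec'])).as_matrix(),np.ravel(m['tvec'])
    q=o['orientation']; T=np.eye(4); T[:3,:3]=R.from_quat([q[1],q[2],q[3],q[0]]).as_matrix(); T[:3,3]=o['tcp_pos']
    W=T@m['tool_from_camera']; return W[:3,:3].T,-W[:3,:3].T@W[:3,3]
def proj(n,P,o=None):
    m=arm.camera_model(n);Rm,t=pose(m,o)
    return cv2.projectPoints(np.atleast_2d(P).astype(float),cv2.Rodrigues(Rm)[0],t,K(m),m['dist_coeffs'])[0][:,0]
def ray(n,uv,o=None):
    m=arm.camera_model(n);Rm,t=pose(m,o)
    p=cv2.undistortPoints(np.array([[uv]],float),K(m),m['dist_coeffs'])[0,0]
    d=Rm.T@np.array([p[0],p[1],1]); return -Rm.T@t,d/np.linalg.norm(d)
def atz(n,uv,z,o=None):
    c,d=ray(n,uv,o); return c+d*(z-c[2])/d[2]
def tool(o):
    q=o['orientation']; return R.from_quat([q[1],q[2],q[3],q[0]]).as_matrix()
def crop(img,x,y,w,h,s,fn):
    cv2.imwrite(fn,cv2.resize(img[y:y+h,x:x+w],None,fx=s,fy=s,interpolation=cv2.INTER_CUBIC))
E
python3 - <<'E'
from h import *
t=cv2.imread('pics/top0.png'); s=cv2.imread('pics/side0.png')
crop(t,290,195,100,75,8,'pics/c1.png'); crop(t,380,240,120,80,6,'pics/c2.png'); crop(s,295,190,100,100,6,'pics/c3.png')
o=arm.get_obs(); print(tool(o))
print('knob',atz('top',(335,239),.12)); print('optic',atz('top',(462.5,275),.066))
print([atz('top',p,.05) for p in [(251,294),(312,278),(328,336),(267,353)]])
print([atz('top',p,.046) for p in [(389,254),(484,252),(486,301),(391,306)]])
E
```

```text
[[-2.21742327e-04  3.06770200e-01  9.51783586e-01]
 [-9.62599846e-04  9.51783103e-01 -3.06770269e-01]
 [-9.99999512e-01 -9.84210687e-04  8.42463474e-05]]
knob [ 0.57765764 -0.02181776  0.12      ]
optic [ 0.51200805 -0.28421148  0.066     ]
[array([0.4772393 , 0.15075247, 0.05      ]), array([0.50983911, 0.02477509, 0.05      ]), array([ 0.39055542, -0.00740174,  0.05      ]), array([0.35716964, 0.11641934, 0.05      ])]
[array([ 0.56027301, -0.13689973,  0.046     ]), array([ 0.56343018, -0.33678818,  0.046     ]), array([ 0.460372  , -0.33486875,  0.046     ]), array([ 0.45123564, -0.13795753,  0.046     ])]
```

View pics/c1.png

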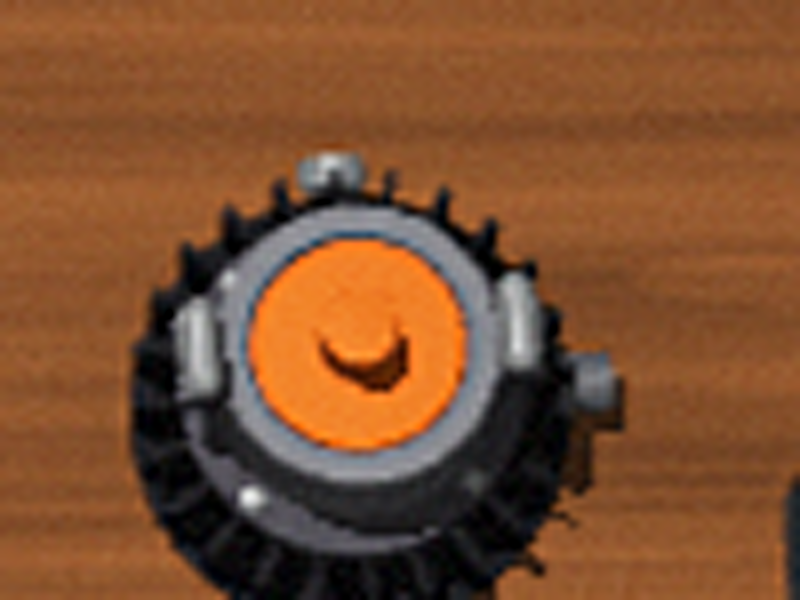

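View pics/c2.png

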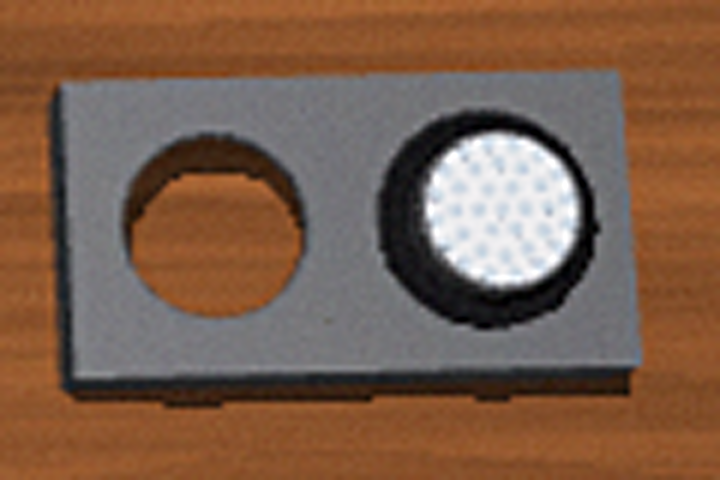

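View pics/c3.png

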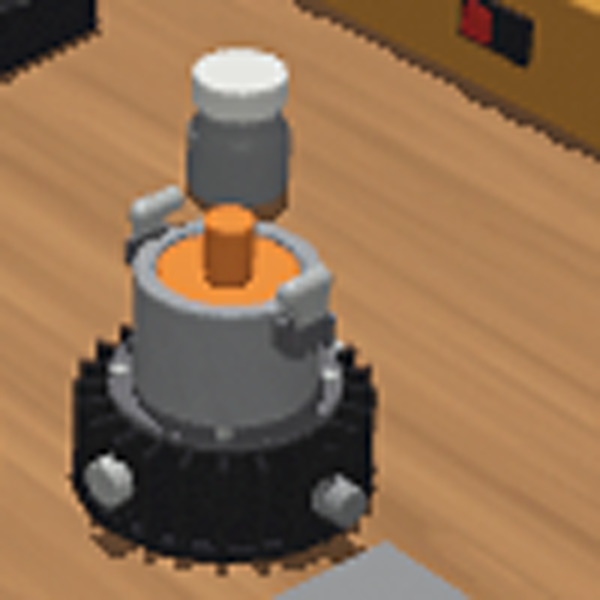

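```bash
cat >> h.py <<'E'
def tri(a,b,o=None):
    (c1,d1),(c2,d2)=ray(*a),ray(*b)
    A=np.stack([d1,-d2],1);s=np.linalg.lstsq(A,c2-c1,rcond=None)[0]
    p,q=c1+s[0]*d1,c2+s[1]*d2; return (p+q)/2,np.linalg.norm(p-q)
def cp(x,y,x0,y0,s): return ((x+.5)/s-.5+x0,(y+.5)/s-.5+y0)
E
python3 - <<'E'
from h import *
T=lambda x,y:cp(x,y,290,195,8); S=lambda x,y:cp(x,y,295,190,6); O=lambda x,y:cp(x,y,380,240,6)
print('knob',tri(('top',T(362,320)),('side',S(230,213))))
print('rim',tri(('top',T(361,343)),('side',S(232,264))))
for z in(.092,.102):print('rim',atz('top',T(361,343),z), atz('side',S(232,266),z))
a,b=tri(('top',T(200,345)),('side',S(158,207))),tri(('top',T(522,322)),('side',S(304,292)));print(a,b)
d=a[0]-b[0];print('yaw',np.degrees(np.arctan2(-d[0],d[1])),(a[0]+b[0])/2)
print('heads base circle')
print('optic lens',atz('top',O(503,210),.064),'flange',atz('top',O(488,219),.046))
print('pocket', atz('top',O(215,226),.046))
E
```

```text
knob (array([ 0.58749664, -0.02189217,  0.11825195]), np.float64(0.0010711001635001723))
rim (array([ 0.58717351, -0.02277064,  0.09608927]), np.float64(0.003089053442673582))
rim [ 0.58672091 -0.02202122  0.092     ] [ 0.59221825 -0.01929147  0.092     ]
rim [ 0.58461654 -0.02173923  0.102     ] [ 0.581393   -0.03176582  0.102     ]
(array([0.58481923, 0.01832233, 0.10328606]), np.float64(0.0017901573926810898)) (array([ 0.59001602, -0.06255433,  0.10221745]), np.float64(0.0006068136706536126))
yaw 3.6765287241157956 [ 0.58741763 -0.022116    0.10275175]
heads base circle
optic lens [ 0.5131528  -0.28662211  0.064     ] flange [ 0.51266297 -0.28557253  0.046     ]
pocket [ 0.51076186 -0.19055695  0.046     ]
```

```bash
cat >> h.py <<'E'
def go(x,y,z,jaw,o=None):
    """shift mm & turn to TCP target, jaw azimuth deg of tool y"""
    o=o or arm.get_obs();Rt=tool(o)
    d=Rt.T@(np.array([x,y,z])-o['tcp_pos'])*1000
    az=np.arctan2(Rt[1,1],Rt[0,1]); t=(az-np.radians(jaw)+np.pi/2)%np.pi-np.pi/2
    print('t',round(float(o['clock']),2),'tcp',o['tcp_pos'].round(4),'az',np.degrees(az).round(2),'F',o['contact_force'].round(2),'gap',round(o['finger_gap'],4))
    print('shift',d.round(1),'turn',round(t,4), 'tilt',np.round(Rt[:2,0],4))
E
python3 -c "
from h import *
go(.587,-.022,.215,3.7)"
```

```text
t 0.15 tcp [0.1917 0.5946 0.2308] az 72.14 F [-0.49  0.44  0.23] gap 0.0857
shift [  16.3 -465.6  565.4] turn 1.1944 tilt [-0.0002 -0.001 ]
```

>>> {"method": "play_rows", "body": {"increments": [{"tx":2,"ty":-39,"tz":47,"turn":0.1},{"tx":4,"ty":-78,"tz":94,"turn":0.2},{"tx":6,"ty":-117,"tz":141,"turn":0.3},{"tx":7,"ty":-156,"tz":188,"turn":0.4},{"tx":9,"ty":-195,"tz":235,"turn":0.5},{"tx":10,"ty":-233,"tz":283,"turn":0.6},{"tx":11,"ty":-272,"tz":330,"turn":0.7},{"tx":12,"ty":-310,"tz":377,"turn":0.8}], "gripper": -1, "force": 30}}

```text
clock: 1.15
tcp_pos: [0.4561, 0.1824, 0.2194]
orientation: [0.6, 0.374, 0.6, -0.374]
contact_force: [2.2, 1.3, 0.3]
finger_gap: 0.085
```

```bash
python3 -c "
from h import *
go(.587,-.022,.215,3.7)"
```

```text
t 1.15 tcp [0.4561 0.1824 0.2194] az 26.12 F [2.2  1.32 0.25] gap 0.085
shift [  4.4  27.5 241.1] turn 0.3913 tilt [0.0002 0.0002]
```

>>> {"method": "play_rows", "body": {"increments": [{"tx":2,"ty":6,"tz":48,"turn":0.1},{"tx":4,"ty":12,"tz":96,"turn":0.2},{"tx":4,"ty":18,"tz":144,"turn":0.3},{"tx":4,"ty":24,"tz":192,"turn":0.391},{"tx":4,"ty":27.5,"tz":240,"turn":0.391},{"tx":4,"ty":27.5,"tz":240,"turn":0.391}]}}

```text
clock: 1.9
tcp_pos: [0.5871, -0.0226, 0.215]
orientation: [0.516, 0.483, 0.515, -0.484]
contact_force: [-0.6, 0.5, -0.2]
finger_gap: 0.0856
```

```bash
python3 -c "
from h import *
import pickle
o=arm.get_obs();im=arm.get_image('wrist');cv2.imwrite('pics/w1.png',im[:,:,::-1]);pickle.dump(o,open('o1.pkl','wb'))
print(proj('wrist',[[.587,-.022,.118],[.587,-.022,.095]],o))
go(.587,-.022,.215,3.7,o)"
```

```text
[[321.69332748 245.79241277]
 [321.65817157 237.14915443]]
t 1.9 tcp [ 0.5871 -0.0226  0.215 ] az 3.63 F [-0.65  0.47 -0.18] gap 0.0856
shift [ 0.  -0.1 -0.6] turn -0.0013 tilt [-0.0001 -0.0019]
```

View pics/w1.png

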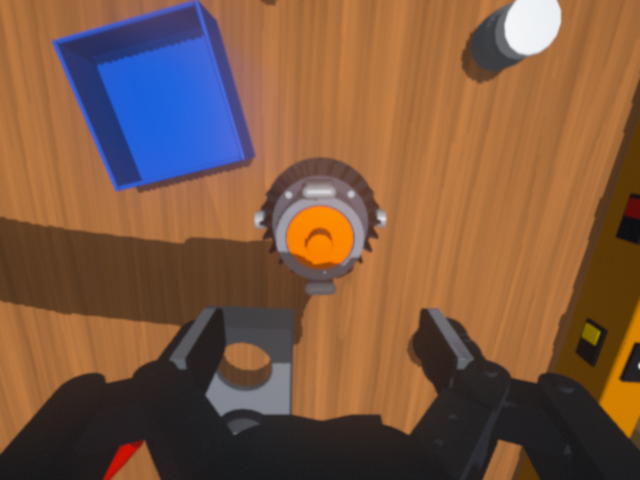

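```bash
python3 -c "
from h import *
crop(cv2.imread('pics/w1.png'),250,150,140,150,4,'pics/w1c.png')"
```

```text
(no output)
```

View pics/w1c.png

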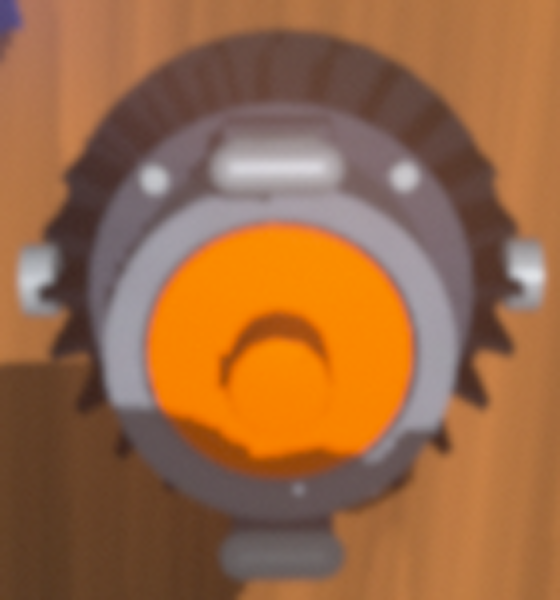

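>>> {"method": "play_rows", "body": {"increments": [{"tx":50,"ty":-1,"tz":-0.5},{"tx":95,"ty":-1,"tz":-0.5},{"tx":115,"ty":-1,"tz":-0.5},{"tx":115,"ty":-1,"tz":-0.5}]}}

```text
validation failed for argument at $.in...
```

>>> {"method": "play_rows", "body": {"increments": [{"tx":0},{"tx":0},{"tx":0},{"tx":0},{"tx":0},{"tx":0}], "gripper": 1, "force": 25}}

```text
validation failed for argument at $.in...
```

```bash
python3 -c "
from h import *
import pickle
im=arm.get_image('side');crop(im[:,:,::-1],250,130,160,160,4,'pics/s1.png')
go(.586,-.022,.215,3.7)"
```

```text
t 2.0 tcp [ 0.5862 -0.0189  0.2149] az 3.86 F [-0.31  0.15  0.7 ] gap 0.0854
shift [-0.1 -0.4  3.1] turn 0.0028 tilt [-0.0007 -0.0001]
```

View pics/s1.png

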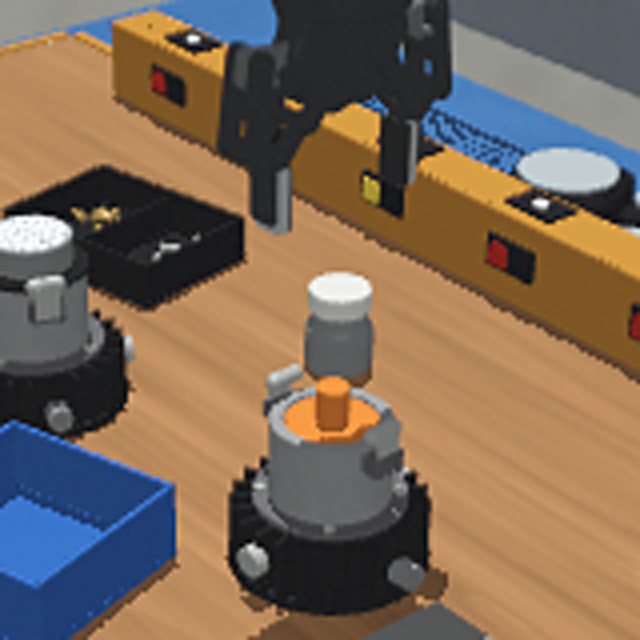

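```bash
python3 -c "
from h import *
o=arm.get_obs();im=arm.get_image('wrist');crop(im[:,:,::-1],250,150,140,150,4,'pics/w2c.png')
print((proj('wrist',[[.586,-.022,.118],[.586,-.022,.097]],o)-[250,150])*4)
go(.586,-.022,.0995,3.7)"
```

```text
[[285.35288909 402.87828186]
 [285.38322657 369.96582978]]
t 2.05 tcp [ 0.5861 -0.0181  0.215 ] az 3.94 F [-1.05  0.53 -0.08] gap 0.0852
shift [115.5  -0.3   3.9] turn 0.0041 tilt [-0.0007  0.0003]
```

View pics/w2c.png

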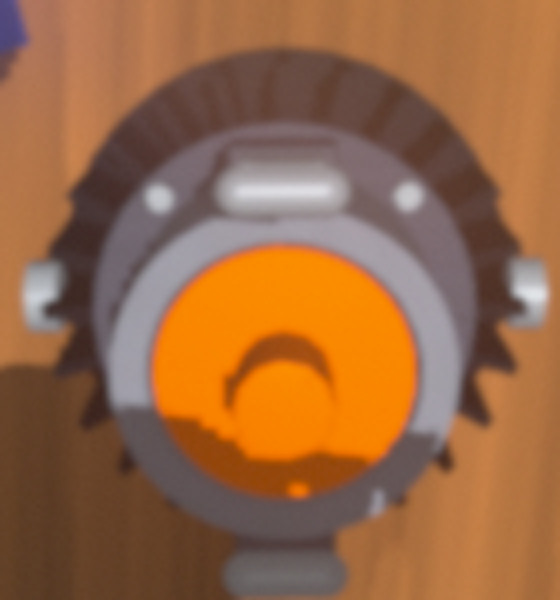

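>>> {"method": "play_rows", "body": {"increments": [{"tx":50,"ty":0,"tz":4,"turn":0},{"tx":95,"ty":0,"tz":4,"turn":0},{"tx":115,"ty":0,"tz":4,"turn":0},{"tx":115,"ty":0,"tz":4,"turn":0},{"tx":115,"ty":0,"tz":4,"turn":0}]}}

```text
clock: 2.68
tcp_pos: [0.5876, -0.0226, 0.102]
orientation: [0.517, 0.483, 0.516, -0.482]
contact_force: [0.2, -1.0, 0.2]
finger_gap: 0.0855
```

```bash
python3 -c "
from h import *
go(.586,-.0225,.0995,3.7)"
```

```text
t 2.67 tcp [ 0.5876 -0.0226  0.102 ] az 3.92 F [ 0.15 -1.04  0.21] gap 0.0855
shift [ 2.5 -1.6 -0.2] turn 0.0038 tilt [0.0021 0.0002]
```

>>> {"method": "play_rows", "body": {"increments": [{"tx":2,"ty":-1,"tz":0,"turn":0},{"tx":2,"ty":-1,"tz":0,"turn":0},{"tx":2,"ty":-1,"tz":0,"turn":0},{"tx":2,"ty":-1,"tz":0,"turn":0},{"tx":2,"ty":-1,"tz":0,"turn":0},{"tx":2,"ty":-1,"tz":0,"turn":0},{"tx":2,"ty":-1,"tz":0,"turn":0},{"tx":2,"ty":-1,"tz":0,"turn":0}], "gripper": 1, "force": 25}}

```text
clock: 3.68
tcp_pos: [0.586, -0.0229, 0.0988]
orientation: [0.517, 0.483, 0.517, -0.483]
contact_force: [-1.1, 0.7, 6.2]
finger_gap: 0.0191
```

```bash
python3 -c "
from h import *
go(.586,-.0225,.0995,3.7)
im=arm.get_image('side');crop(im[:,:,::-1],270,150,130,130,4,'pics/s2.png')"
```

```text
t 3.67 tcp [ 0.586  -0.0229  0.0988] az 3.88 F [-1.05  0.65  6.24] gap 0.0191
shift [-0.7  0.  -0.4] turn 0.0032 tilt [0.0007 0.0002]
```

View pics/s2.png

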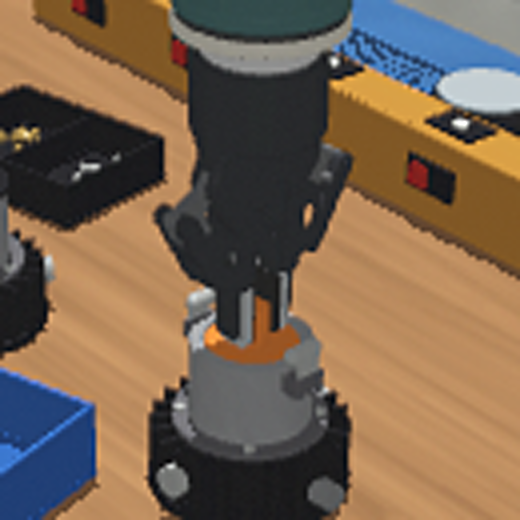

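>>> {"method": "play_rows", "body": {"increments": [{"tx":-15,"ty":0,"tz":0,"turn":0},{"tx":-55,"ty":0,"tz":0,"turn":0},{"tx":-95,"ty":0,"tz":0,"turn":0},{"tx":-100,"ty":-40,"tz":-28,"turn":-0.06},{"tx":-100,"ty":-85,"tz":-60,"turn":-0.12},{"tx":-85,"ty":-125,"tz":-90,"turn":-0.185},{"tx":-70,"ty":-145.5,"tz":-104,"turn":-0.185},{"tx":-50,"ty":-145.5,"tz":-104,"turn":-0.185}]}}

```text
clock: 4.72
tcp_pos: [0.4326, 0.0722, 0.149]
orientation: [0.56, 0.433, 0.56, -0.432]
contact_force: [1.1, -0.1, -0.7]
finger_gap: 0.0191
```

```bash
python3 -c "
from h import *
go(.4337,.0712,.030,14.5)
im=arm.get_image('side');crop(im[:,:,::-1],180,100,200,200,3,'pics/s3.png')"
```

```text
t 4.72 tcp [0.4326 0.0722 0.149 ] az 14.62 F [ 1.13 -0.13 -0.71] gap 0.0191
shift [119.    0.7   1.4] turn 0.0021 tilt [0.0012 0.0016]
```

View pics/s3.png

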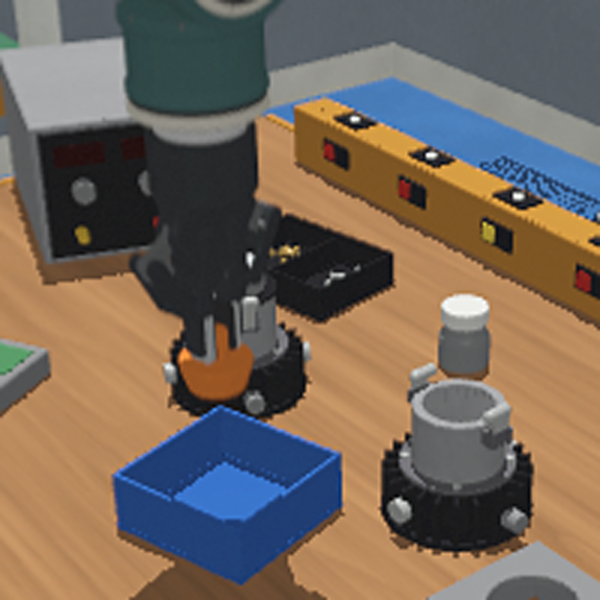

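Plug held above the bin, cup empty. Lower and release with a partial opening.

>>> {"method": "play_rows", "body": {"increments": [{"tx":45,"ty":0,"tz":0,"turn":0},{"tx":90,"ty":0,"tz":0,"turn":0},{"tx":114,"ty":0,"tz":0,"turn":0},{"tx":116,"ty":0,"tz":0,"turn":0},{"tx":116,"ty":0,"tz":0,"turn":0}]}}

```text
clock: 5.4
tcp_pos: [0.4342, 0.0709, 0.0334]
orientation: [0.559, 0.433, 0.559, -0.433]
contact_force: [1.0, 0.6, 0.6]
finger_gap: 0.0191
```

>>> {"method": "play_rows", "body": {"increments": [{"tx":0,"ty":0,"tz":0,"turn":0},{"tx":0,"ty":0,"tz":0,"turn":0},{"tx":0,"ty":0,"tz":0,"turn":0},{"tx":-10,"ty":0,"tz":0,"turn":0},{"tx":-50,"ty":0,"tz":0,"turn":0},{"tx":-100,"ty":0,"tz":0,"turn":0},{"tx":-130,"ty":0,"tz":0,"turn":0}], "gripper": 0}}

```text
clock: 6.28
tcp_pos: [0.4339, 0.0709, 0.165]
orientation: [0.559, 0.434, 0.559, -0.432]
contact_force: [0.0, -0.1, -0.6]
finger_gap: 0.0428
```

```bash
python3 -c "
from h import *
go(.5127,-.2855,.2,3.7)
im=arm.get_image('side');crop(im[:,:,::-1],180,100,200,200,3,'pics/s4.png')
im=arm.get_image('wrist');cv2.imwrite('pics/w4.png',im[:,:,::-1])"
```

```text
t 6.28 tcp [0.4339 0.0709 0.165 ] az 14.47 F [ 0.03 -0.06 -0.61] gap 0.0428
shift [-35.1 -12.6 364.8] turn 0.188 tilt [0.002  0.0007]
```

View pics/w4.png

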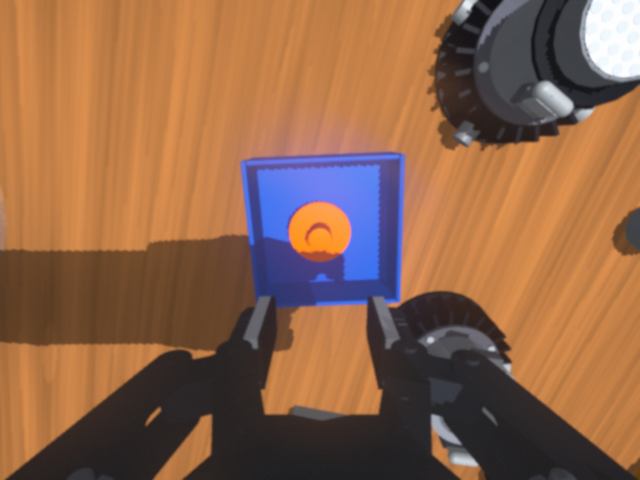

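>>> {"method": "play_rows", "body": {"increments": [{"tx":-20,"ty":-2,"tz":50,"turn":0.03},{"tx":-35,"ty":-4,"tz":105,"turn":0.06},{"tx":-35,"ty":-6,"tz":160,"turn":0.09},{"tx":-35,"ty":-8,"tz":215,"turn":0.12},{"tx":-35,"ty":-10,"tz":270,"turn":0.15},{"tx":-35,"ty":-12,"tz":325,"turn":0.188},{"tx":-35,"ty":-12.6,"tz":365,"turn":0.188},{"tx":-35,"ty":-12.6,"tz":365,"turn":0.188}], "gripper": -1}}

```text
clock: 7.38
tcp_pos: [0.5118, -0.2886, 0.1968]
orientation: [0.515, 0.484, 0.515, -0.485]
contact_force: [-0.9, 0.4, 0.4]
finger_gap: 0.0852
```

>>> {"method": "play_rows", "body": {"increments": [{"tx":0,"ty":0,"tz":0,"turn":0},{"tx":0,"ty":0,"tz":0,"turn":0}]}}

```text
clock: 7.62
tcp_pos: [0.5127, -0.2843, 0.1973]
orientation: [0.516, 0.483, 0.516, -0.483]
contact_force: [-0.8, 0.0, -0.9]
finger_gap: 0.0855
```

```bash
python3 -c "
from h import *
o=arm.get_obs();im=arm.get_image('wrist');cv2.imwrite('pics/w5.png',im[:,:,::-1])
print(proj('wrist',[[.5127,-.2855,.07],[.5127,-.2855,.05]],o))
go(.5127,-.2855,.05,3.7,o)"
```

```text
[[321.63801575 237.04319802]
 [321.60945248 230.79984262]]
t 7.62 tcp [ 0.5127 -0.2843  0.1973] az 3.8 F [-0.82  0.01 -0.91] gap 0.0855
shift [ 1.473e+02 -1.000e-01  1.200e+00] turn 0.0018 tilt [-0.0001  0.0006]
```

View pics/w5.png

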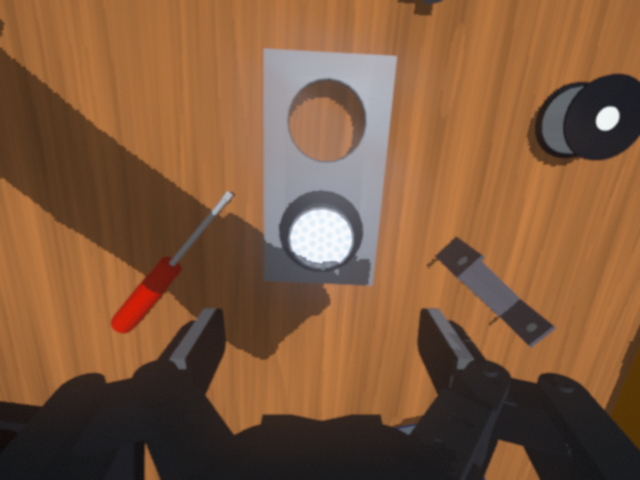

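>>> {"method": "play_rows", "body": {"increments": [{"tx":50,"ty":0,"tz":1,"turn":0},{"tx":100,"ty":0,"tz":1,"turn":0},{"tx":135,"ty":0,"tz":1,"turn":0},{"tx":145,"ty":0,"tz":1,"turn":0},{"tx":145,"ty":0,"tz":1,"turn":0},{"tx":145,"ty":0,"tz":1,"turn":0}]}}

```text
clock: 8.43
tcp_pos: [0.5135, -0.2868, 0.0539]
orientation: [0.517, 0.484, 0.515, -0.483]
contact_force: [0.6, -0.0, -0.5]
finger_gap: 0.0853
```

```bash
python3 -c "
from h import *
go(.5127,-.2855,.05,3.7)
im=arm.get_image('side');crop(im[:,:,::-1],310,210,150,150,4,'pics/s6.png')"
```

```text
t 8.43 tcp [ 0.5135 -0.2868  0.0539] az 3.74 F [ 0.62 -0.04 -0.54] gap 0.0853
shift [ 3.9 -0.8 -1.4] turn 0.0007 tilt [ 0.002  -0.0008]
```

View pics/s6.png

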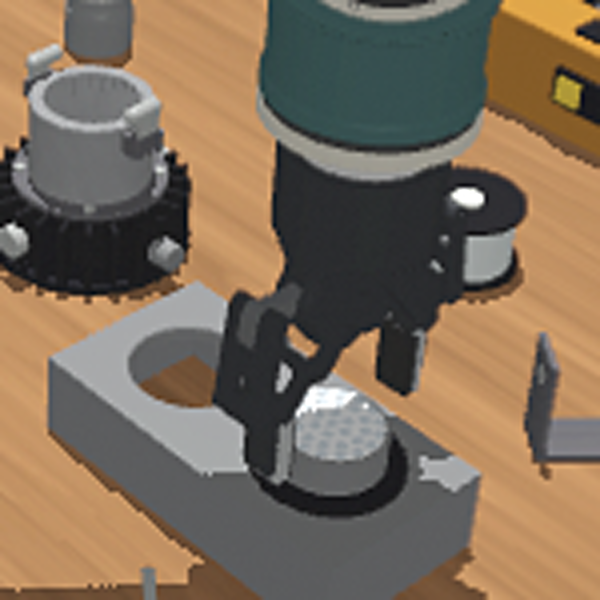

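>>> {"method": "play_rows", "body": {"increments": [{"tx":4,"ty":-0.5,"tz":-1,"turn":0},{"tx":4,"ty":-0.5,"tz":-1,"turn":0},{"tx":4,"ty":-0.5,"tz":-1,"turn":0},{"tx":4,"ty":-0.5,"tz":-1,"turn":0},{"tx":4,"ty":-0.5,"tz":-1,"turn":0},{"tx":4,"ty":-0.5,"tz":-1,"turn":0},{"tx":4,"ty":-0.5,"tz":-1,"turn":0}], "gripper": 1, "force": 60}}

```text
clock: 9.35
tcp_pos: [0.5122, -0.2854, 0.0488]
orientation: [0.516, 0.484, 0.516, -0.483]
contact_force: [-3.4, 2.5, 10.0]
finger_gap: 0.0542
```

```bash
python3 -c "
from h import *
go(.5127,-.2855,.05,3.7)
im=arm.get_image('side');crop(im[:,:,::-1],310,210,150,150,4,'pics/s7.png')"
```

```text
t 9.35 tcp [ 0.5122 -0.2854  0.0488] az 3.73 F [-3.36  2.55  9.97] gap 0.0542
shift [-1.2  0.5  0.2] turn 0.0005 tilt [0.0002 0.0005]
```

View pics/s7.png

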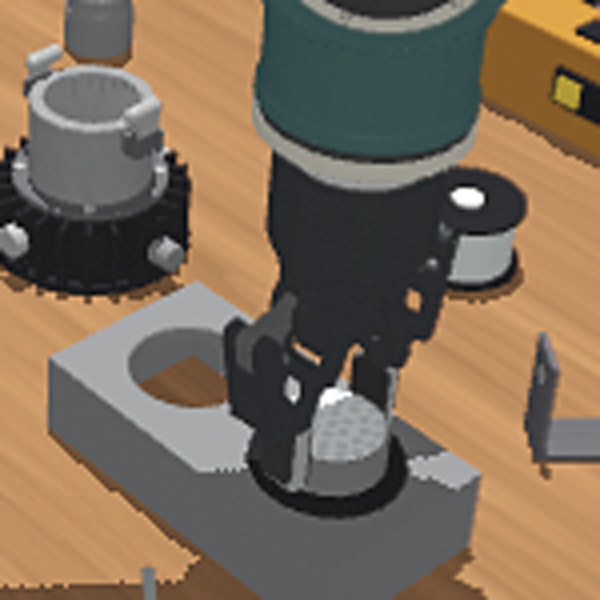

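>>> {"method": "play_rows", "body": {"increments": [{"tx":-10,"ty":0,"tz":0,"turn":0},{"tx":-40,"ty":0,"tz":0,"turn":0},{"tx":-80,"ty":0,"tz":0,"turn":0},{"tx":-120,"ty":0,"tz":0,"turn":0},{"tx":-155,"ty":0,"tz":0,"turn":0},{"tx":-155,"ty":0,"tz":0,"turn":0},{"tx":-155,"ty":0,"tz":0,"turn":0}]}}

```text
clock: 10.28
tcp_pos: [0.5118, -0.2853, 0.2029]
orientation: [0.516, 0.483, 0.516, -0.483]
contact_force: [-0.5, -0.0, -3.0]
finger_gap: 0.0541
```

```bash
python3 -c "
from h import *
go(.586,-.0225,.2,3.7)
o=arm.get_obs();im=arm.get_image('wrist');cv2.imwrite('pics/w8.png',im[:,:,::-1])
im=arm.get_image('side');crop(im[:,:,::-1],310,150,150,150,4,'pics/s8.png')"
```

```text
t 10.28 tcp [ 0.5118 -0.2853  0.2029] az 3.73 F [-0.48 -0.01 -2.99] gap 0.0541
shift [   3.    91.1 -257.4] turn 0.0006 tilt [-0.0005  0.0003]
```

View pics/s8.png

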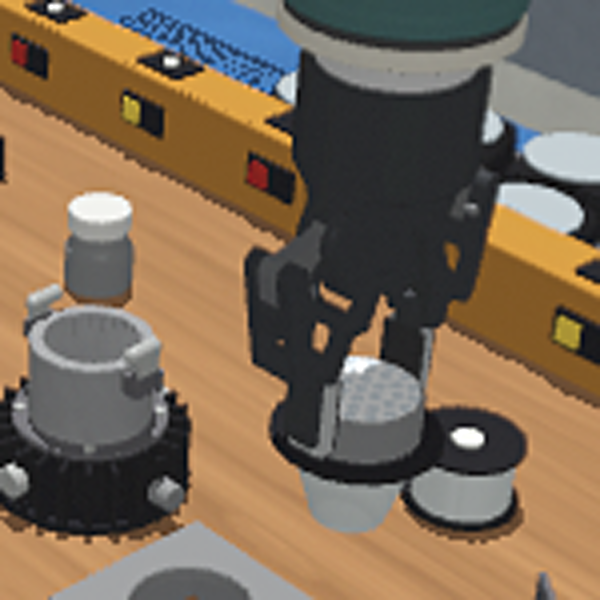

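View pics/w8.png

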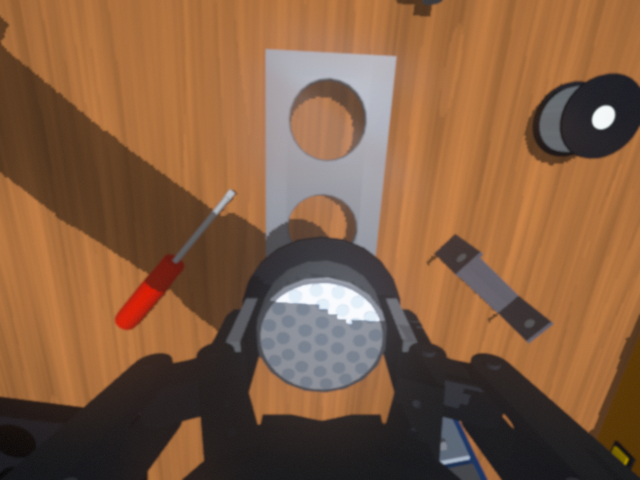

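```bash
python3 -c "
from h import *
o=arm.get_obs()
Rt=tool(o)
for tz in(-.002,0,.002): print(tz,proj('wrist',[o['tcp_pos']+Rt@np.array([-.0212,0,tz]),o['tcp_pos']+Rt@np.array([-.0012,0,tz])],o).round(1).tolist())
print(proj('wrist',[o['tcp_pos']+Rt@np.array([-.0212,.028*np.cos(a),.028*np.sin(a)]) for a in np.arange(4)*np.pi/2],o).round(1).tolist())
print(o['clock'])
crop(cv2.imread('pics/w8.png'),240,220,170,180,4,'pics/w8c.png')"
```

```text
-0.002 [[322.3, 329.9], [322.2, 306.9]]
0 [[322.3, 334.1], [322.2, 310.6]]
0.002 [[322.3, 338.2], [322.2, 314.4]]
[[389.3, 334.1], [322.2, 389.0], [255.4, 334.1], [322.4, 272.0]]
10.375
```

View pics/w8c.png

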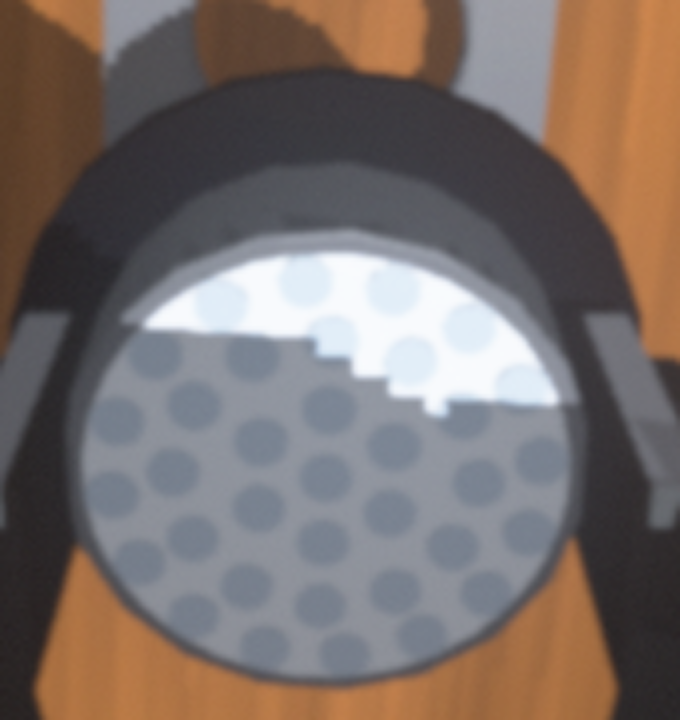

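>>> {"method": "play_rows", "body": {"increments": [{"tx":0,"ty":15,"tz":-43,"turn":0},{"tx":0,"ty":31,"tz":-88,"turn":0},{"tx":0,"ty":47,"tz":-133,"turn":0},{"tx":0,"ty":63,"tz":-178,"turn":0},{"tx":0,"ty":79,"tz":-223,"turn":0},{"tx":0,"ty":89,"tz":-252,"turn":0},{"tx":5,"ty":91,"tz":-258.4,"turn":0},{"tx":20,"ty":91,"tz":-258.4,"turn":0}]}}

```text
clock: 11.38
tcp_pos: [0.5861, -0.0221, 0.1825]
orientation: [0.516, 0.483, 0.516, -0.484]
contact_force: [0.3, -0.4, -2.3]
finger_gap: 0.0542
```

>>> {"method": "play_rows", "body": {"increments": [{"tx":5,"ty":0,"tz":0,"turn":0},{"tx":5,"ty":0,"tz":0,"turn":0},{"tx":5,"ty":0,"tz":0,"turn":0}]}}

```text
clock: 11.75
tcp_pos: [0.5862, -0.0224, 0.1786]
orientation: [0.516, 0.484, 0.516, -0.484]
contact_force: [-0.5, 0.3, -1.9]
finger_gap: 0.0543
```

```bash
python3 -c "
from h import *
go(.586,-.0215,.14,3.7)
im=arm.get_image('side');crop(im[:,:,::-1],270,140,150,150,4,'pics/s9.png')
im=arm.get_image('top');crop(im[:,:,::-1],280,180,110,90,6,'pics/t9.png')"
```

```text
t 11.75 tcp [ 0.5862 -0.0224  0.1786] az 3.67 F [-0.48  0.31 -1.86] gap 0.0543
shift [38.6 -0.2 -1. ] turn -0.0004 tilt [ 0.0003 -0.0002]
```

View pics/s9.png

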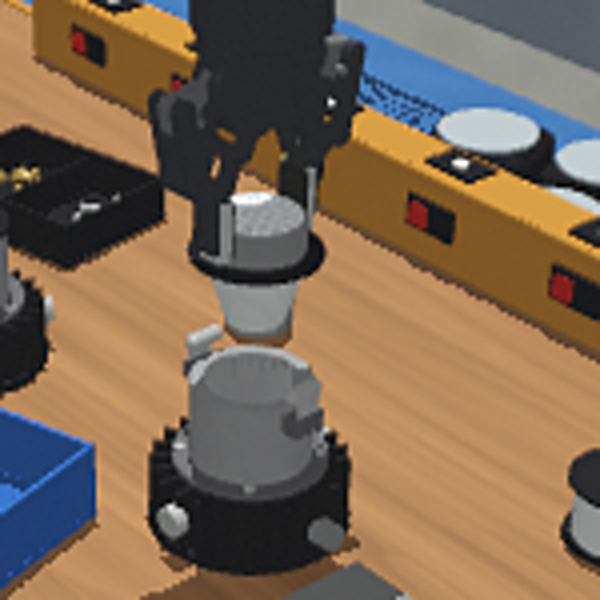

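>>> {"method": "play_rows", "body": {"increments": [{"tx":12,"ty":0,"tz":-1,"turn":0},{"tx":25,"ty":0,"tz":-1,"turn":0},{"tx":38,"ty":0,"tz":-1,"turn":0},{"tx":48,"ty":0,"tz":-1,"turn":0},{"tx":53,"ty":0,"tz":-1,"turn":0},{"tx":53,"ty":0,"tz":-1,"turn":0},{"tx":53,"ty":0,"tz":-1,"turn":0}]}}

```text
clock: 12.72
tcp_pos: [0.5863, -0.0209, 0.1257]
orientation: [0.516, 0.484, 0.516, -0.483]
contact_force: [-0.3, -0.1, -2.4]
finger_gap: 0.0542
```

```bash
python3 -c "
from h import *
go(.586,-.0215,.12,3.7)
o=arm.get_obs()
im=arm.get_image('side');crop(im[:,:,::-1],280,150,130,140,4,'pics/s10.png')
im=arm.get_image('wrist');cv2.imwrite('pics/w10.png',im[:,:,::-1])"
```

```text
t 12.72 tcp [ 0.5863 -0.0209  0.1257] az 3.72 F [-0.33 -0.08 -2.4 ] gap 0.0542
shift [ 5.7 -0.4  0.6] turn 0.0004 tilt [ 0.0006 -0.0001]
```

View pics/s10.png

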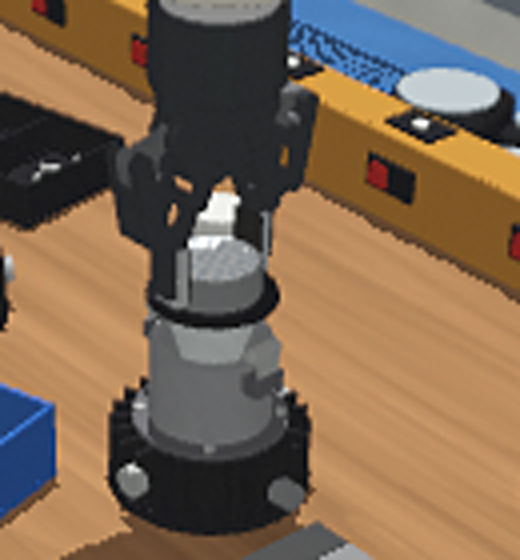

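View pics/w10.png

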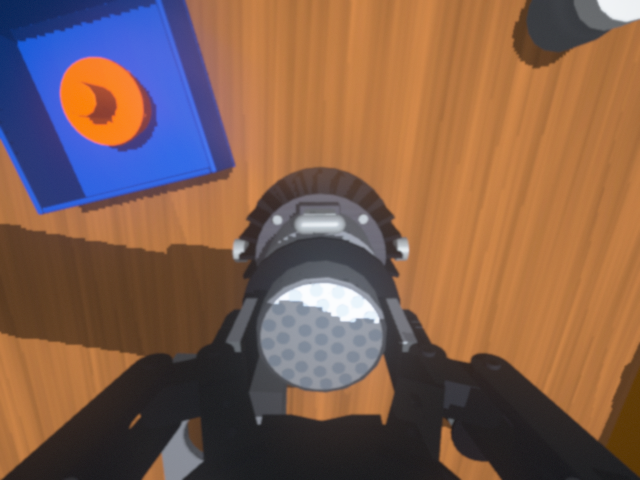

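>>> {"method": "play_rows", "body": {"increments": [{"tx":1,"ty":0,"tz":0,"turn":0},{"tx":2,"ty":0,"tz":0,"turn":0},{"tx":3,"ty":0,"tz":0,"turn":0},{"tx":4,"ty":0,"tz":0,"turn":0},{"tx":5,"ty":0,"tz":0,"turn":0},{"tx":6,"ty":0,"tz":0,"turn":0},{"tx":6,"ty":0,"tz":0,"turn":0}]}}

```text
clock: 13.7
tcp_pos: [0.5861, -0.0208, 0.1192]
orientation: [0.516, 0.483, 0.516, -0.484]
contact_force: [0.2, -0.3, -2.0]
finger_gap: 0.0541
```

>>> {"method": "play_rows", "body": {"increments": [{"tx":1,"ty":0,"tz":0,"turn":0},{"tx":2,"ty":0,"tz":0,"turn":0},{"tx":2,"ty":0,"tz":0,"turn":0}]}}

```text
clock: 14.08
tcp_pos: [0.5861, -0.0208, 0.1172]
orientation: [0.516, 0.483, 0.516, -0.484]
contact_force: [-0.4, -0.4, -2.8]
finger_gap: 0.0538
```

>>> {"method": "play_rows", "body": {"increments": [{"tx":1,"ty":0,"tz":0,"turn":0},{"tx":2,"ty":0,"tz":0,"turn":0},{"tx":2,"ty":0,"tz":0,"turn":0}]}}

```text
clock: 14.45
tcp_pos: [0.5861, -0.0208, 0.1152]
orientation: [0.516, 0.483, 0.516, -0.484]
contact_force: [-1.2, -0.1, -2.3]
finger_gap: 0.0541
```

>>> {"method": "play_rows", "body": {"increments": [{"tx":1,"ty":0,"tz":0,"turn":0},{"tx":1,"ty":0,"tz":0,"turn":0}]}}

```text
clock: 14.7
tcp_pos: [0.5861, -0.0208, 0.1143]
orientation: [0.516, 0.483, 0.516, -0.484]
contact_force: [-0.5, 0.1, -1.5]
finger_gap: 0.0544
```

>>> {"method": "play_rows", "body": {"increments": [{"tx":1,"ty":0,"tz":0,"turn":0},{"tx":1,"ty":0,"tz":0,"turn":0}]}}

```text
clock: 14.95
tcp_pos: [0.586, -0.0208, 0.1132]
orientation: [0.516, 0.483, 0.516, -0.484]
contact_force: [0.1, 1.2, -2.5]
finger_gap: 0.0541
```

>>> {"method": "play_rows", "body": {"increments": [{"tx":1,"ty":0,"tz":0,"turn":0},{"tx":1,"ty":0,"tz":0,"turn":0}]}}

```text
clock: 15.2
tcp_pos: [0.5862, -0.0209, 0.1123]
orientation: [0.516, 0.483, 0.516, -0.484]
contact_force: [-0.4, -0.5, -0.9]
finger_gap: 0.0539
```

>>> {"method": "play_rows", "body": {"increments": [{"tx":1,"ty":0,"tz":0,"turn":0},{"tx":1,"ty":0,"tz":0,"turn":0}]}}

```text
clock: 15.45
tcp_pos: [0.5862, -0.0208, 0.1115]
orientation: [0.516, 0.484, 0.516, -0.483]
contact_force: [-1.1, -0.3, 1.9]
finger_gap: 0.0539
```

```bash
python3 -c "
from h import *
go(.586,-.0215,.11,3.7)
im=arm.get_image('side');crop(im[:,:,::-1],280,160,130,110,6,'pics/s11.png')"
```

```text
t 15.45 tcp [ 0.5862 -0.0208  0.1115] az 3.72 F [-1.12 -0.27  1.91] gap 0.0539
shift [ 1.5 -0.3  0.7] turn 0.0003 tilt [0.0003 0.    ]
```

View pics/s11.png

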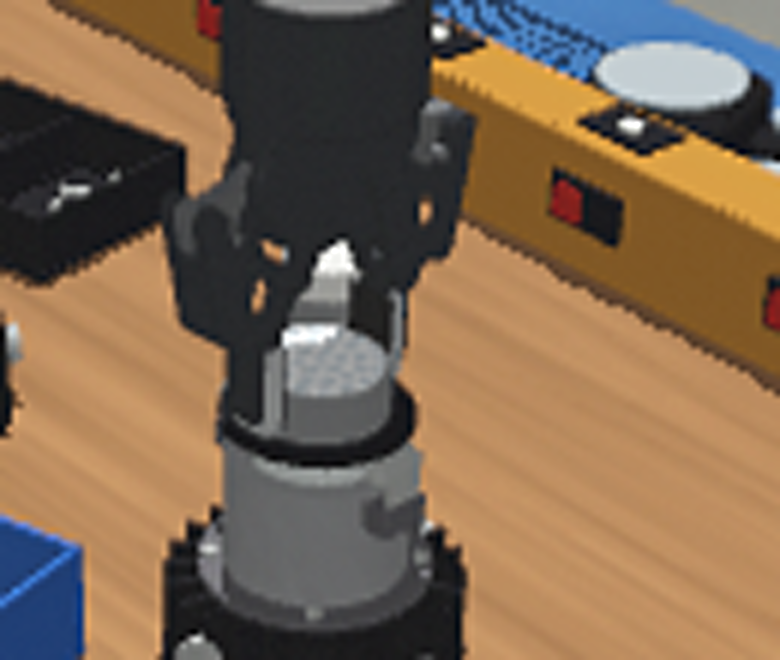

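>>> {"method": "play_rows", "body": {"increments": [{"tx":1,"ty":0,"tz":0,"turn":0},{"tx":2,"ty":0,"tz":0,"turn":0},{"tx":2,"ty":0,"tz":0,"turn":0}]}}

```text
clock: 15.88
tcp_pos: [0.5864, -0.0211, 0.1099]
orientation: [0.516, 0.484, 0.516, -0.483]
contact_force: [-2.6, -1.5, 10.5]
finger_gap: 0.0538
```

>>> {"method": "play_rows", "body": {"increments": [{"tx":1,"ty":0,"tz":0,"turn":0},{"tx":2,"ty":0,"tz":0,"turn":0},{"tx":2,"ty":0,"tz":0,"turn":0}]}}

```text
clock: 16.25
tcp_pos: [0.5864, -0.0211, 0.1073]
orientation: [0.516, 0.484, 0.516, -0.483]
contact_force: [4.8, -1.9, -3.0]
finger_gap: 0.0544
```

```bash
python3 -c "
from h import *
o=arm.get_obs();print(o['ft_torque'])
go(.586,-.0215,.11,3.7)"
```

```text
[-0.51348909 -0.8848058  -0.02434231]
t 16.25 tcp [ 0.5864 -0.0211  0.1073] az 3.72 F [ 4.77 -1.88 -3.01] gap 0.0544
shift [-2.7 -0.4  0.4] turn 0.0003 tilt [ 0.0007 -0.0006]
```

```bash
python3 -c "
from h import *
im=arm.get_image('side');crop(im[:,:,::-1],280,160,130,110,6,'pics/s12.png')
o=arm.get_obs();print(o['contact_force'],o['ft_torque'])
im=arm.get_image('wrist');crop(im[:,:,::-1],200,150,240,240,3,'pics/w12.png')"
```

```text
[ 4.65154607 -1.73737304 -2.70885869] [-6.06660165e-01 -9.09088911e-01  3.36707778e-04]
```

View pics/s12.png

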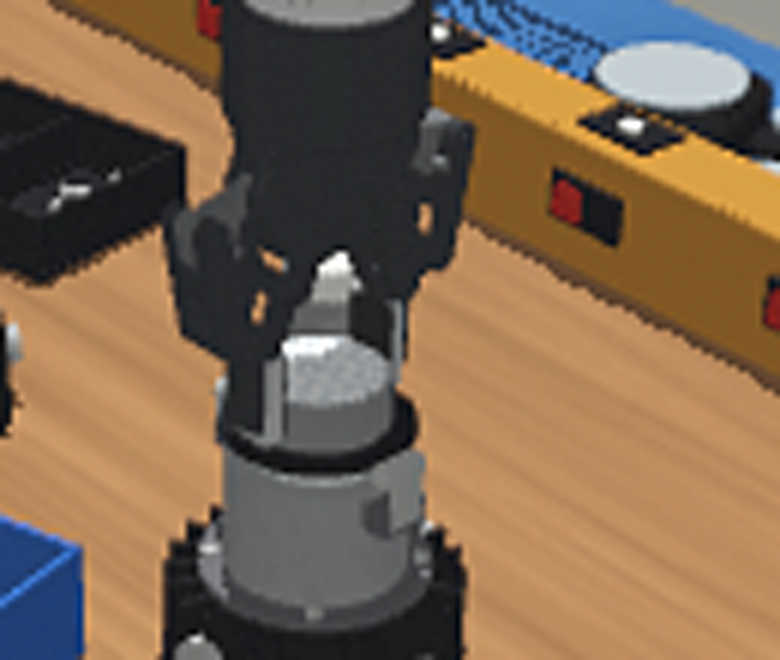

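View pics/w12.png

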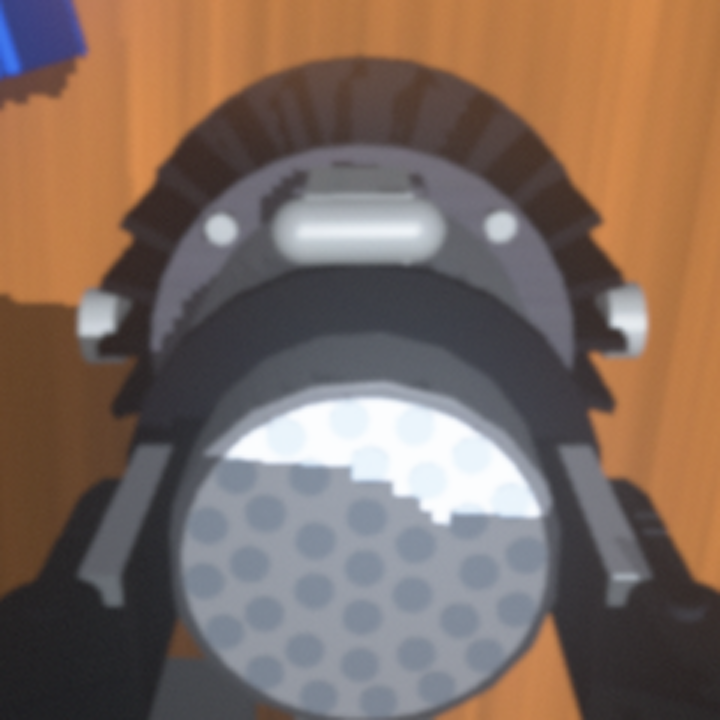

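>>> {"method": "play_rows", "body": {"increments": [{"tx":1,"ty":0.5,"tz":0,"turn":0},{"tx":2,"ty":0.5,"tz":0,"turn":0},{"tx":2,"ty":0.5,"tz":0,"turn":0}]}}

```text
clock: 16.73
tcp_pos: [0.5865, -0.0209, 0.1052]
orientation: [0.516, 0.483, 0.516, -0.484]
contact_force: [1.1, -3.1, -1.4]
finger_gap: 0.0542
```

```bash
python3 -c "
from h import *
o=arm.get_obs();print(o['ft_torque'])
go(.586,-.0215,.11,3.7)"
```

```text
[-0.65636188 -0.27793593  0.0240318 ]
t 16.73 tcp [ 0.5865 -0.0209  0.1052] az 3.72 F [ 1.12 -3.12 -1.37] gap 0.0542
shift [-4.8 -0.5  0.6] turn 0.0003 tilt [-0.0003 -0.0002]
```

>>> {"method": "play_rows", "body": {"increments": [{"tx":1,"ty":0.1,"tz":0.6,"turn":0},{"tx":2,"ty":0.1,"tz":0.6,"turn":0},{"tx":2,"ty":0.1,"tz":0.6,"turn":0}]}}

```text
clock: 17.1
tcp_pos: [0.5866, -0.0214, 0.1031]
orientation: [0.516, 0.483, 0.516, -0.484]
contact_force: [1.1, -2.4, -3.3]
finger_gap: 0.0536
```

```bash
python3 -c "
from h import *
o=arm.get_obs();print(o['ft_torque'])
go(.586,-.0215,.11,3.7)"
```

```text
[-0.57842683 -0.16573692  0.01763474]
t 17.1 tcp [ 0.5866 -0.0214  0.1031] az 3.72 F [ 1.14 -2.42 -3.29] gap 0.0536
shift [-6.9 -0.6  0.1] turn 0.0004 tilt [-0.0003 -0.0001]
```

>>> {"method": "play_rows", "body": {"increments": [{"tx":0.5,"ty":0.1,"tz":0.5,"turn":0},{"tx":1,"ty":0.1,"tz":0.5,"turn":0},{"tx":1,"ty":0.1,"tz":0.5,"turn":0}]}}

```text
clock: 17.48
tcp_pos: [0.5865, -0.0218, 0.1021]
orientation: [0.516, 0.483, 0.516, -0.484]
contact_force: [-3.6, -1.4, -1.4]
finger_gap: 0.054
```

>>> {"method": "play_rows", "body": {"increments": [{"tx":0.5,"ty":0.1,"tz":0.3,"turn":0},{"tx":1,"ty":0.1,"tz":0.3,"turn":0},{"tx":1,"ty":0.1,"tz":0.3,"turn":0}]}}

```text
clock: 17.85
tcp_pos: [0.5862, -0.022, 0.101]
orientation: [0.515, 0.483, 0.517, -0.484]
contact_force: [-7.0, -0.2, 1.4]
finger_gap: 0.054
```

```bash
python3 -c "
from h import *
o=arm.get_obs();print(o['ft_torque'])
go(.586,-.0215,.11,3.7)"
```

```text
[-0.0634098   1.48846698  0.03982743]
t 17.85 tcp [ 0.5862 -0.022   0.101 ] az 3.73 F [-7.04 -0.17  1.35] gap 0.054
shift [-9.  -0.2 -0.5] turn 0.0006 tilt [-0.0017  0.0003]
```

>>> {"method": "play_rows", "body": {"increments": [{"tx":0,"ty":-0.5,"tz":0,"turn":0},{"tx":0,"ty":-0.5,"tz":0,"turn":0},{"tx":0,"ty":-0.5,"tz":0,"turn":0},{"tx":0,"ty":-0.5,"tz":0,"turn":0}], "gripper": -0.7}}

```text
clock: 18.35
tcp_pos: [0.5866, -0.0222, 0.1014]
orientation: [0.516, 0.484, 0.516, -0.483]
contact_force: [-0.5, -0.4, -0.5]
finger_gap: 0.0724
```

```bash
python3 -c "
from h import *
o=arm.get_obs();print(o['ft_torque'])
im=arm.get_image('side');crop(im[:,:,::-1],280,160,130,110,6,'pics/s13.png')
im=arm.get_image('wrist');crop(im[:,:,::-1],200,150,240,240,3,'pics/w13.png')
go(.586,-.0215,.11,3.7)"
```

```text
[ 0.0286778   0.00205556 -0.00693884]
t 18.45 tcp [ 0.5866 -0.0222  0.1014] az 3.72 F [ 0.38  0.11 -0.35] gap 0.0726
shift [-8.6 -0.5 -0.7] turn 0.0004 tilt [ 0.0001 -0.0001]
```

View pics/s13.png

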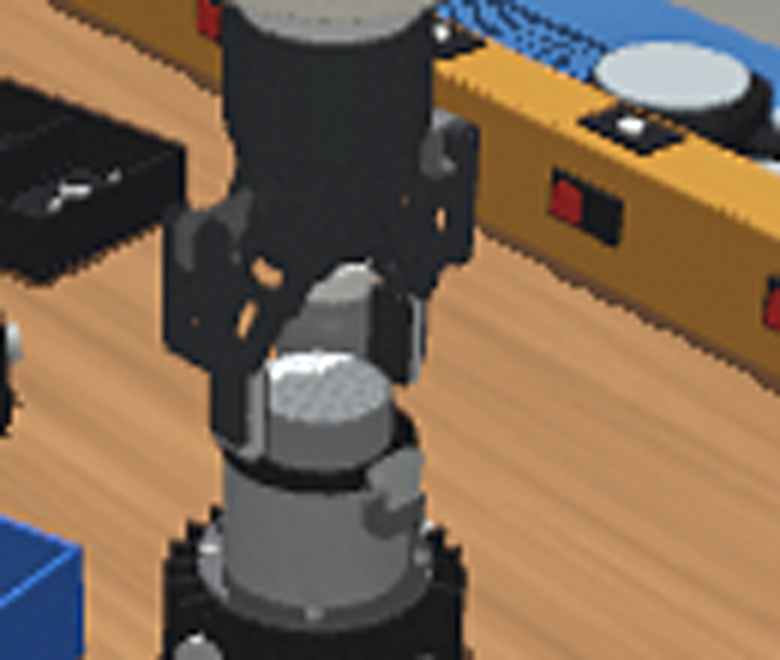

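View pics/w13.png

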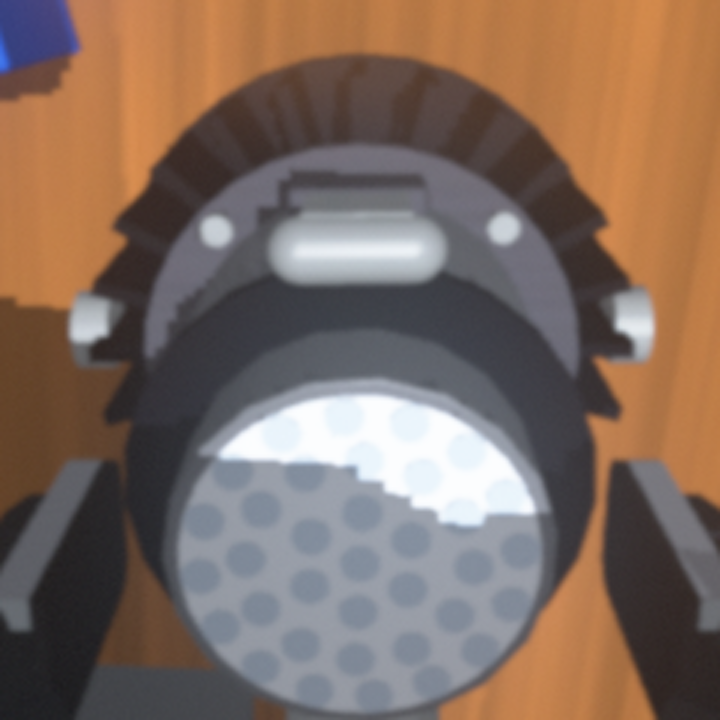

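>>> {"method": "play_rows", "body": {"increments": [{"tx":-5,"ty":-0.5,"tz":0.3,"turn":0},{"tx":-20,"ty":-0.8,"tz":0.5,"turn":0},{"tx":-40,"ty":-0.8,"tz":0.5,"turn":0},{"tx":-40,"ty":-0.8,"tz":0.5,"turn":0}]}}

```text
clock: 18.95
tcp_pos: [0.5868, -0.0228, 0.1438]
orientation: [0.517, 0.484, 0.515, -0.483]
contact_force: [0.9, 0.3, -0.6]
finger_gap: 0.0725
```

>>> {"method": "play_rows", "body": {"increments": [{"tx":0,"ty":0,"tz":0,"turn":0},{"tx":0,"ty":0,"tz":0,"turn":0},{"tx":0,"ty":0,"tz":0,"turn":0},{"tx":0,"ty":0,"tz":0,"turn":0},{"tx":0,"ty":0,"tz":0,"turn":0},{"tx":0,"ty":0,"tz":0,"turn":0},{"tx":0,"ty":0,"tz":0,"turn":0}], "gripper": 1}}

```text
clock: 19.82
tcp_pos: [0.5857, -0.0228, 0.1413]
orientation: [0.516, 0.483, 0.516, -0.484]
contact_force: [0.0, -0.7, -0.6]
finger_gap: -0.0
```

```bash
python3 -c "
from h import *
im=arm.get_image('side');crop(im[:,:,::-1],280,160,130,110,6,'pics/s14.png')
im=arm.get_image('wrist');crop(im[:,:,::-1],200,150,240,240,3,'pics/w14.png')
go(.586,-.0225,.123,3.7)"
```

```text
t 19.93 tcp [ 0.5857 -0.0228  0.1413] az 3.73 F [-0.45  0.13 -0.05] gap -0.0002
shift [18.3  0.3 -0.2] turn 0.0005 tilt [ 0.     -0.0001]
```

View pics/s14.png

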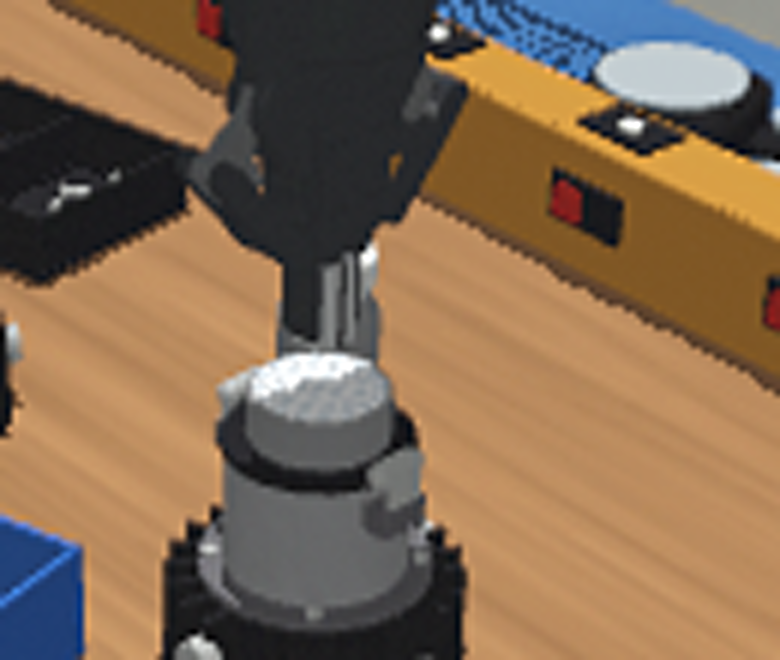

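View pics/w14.png

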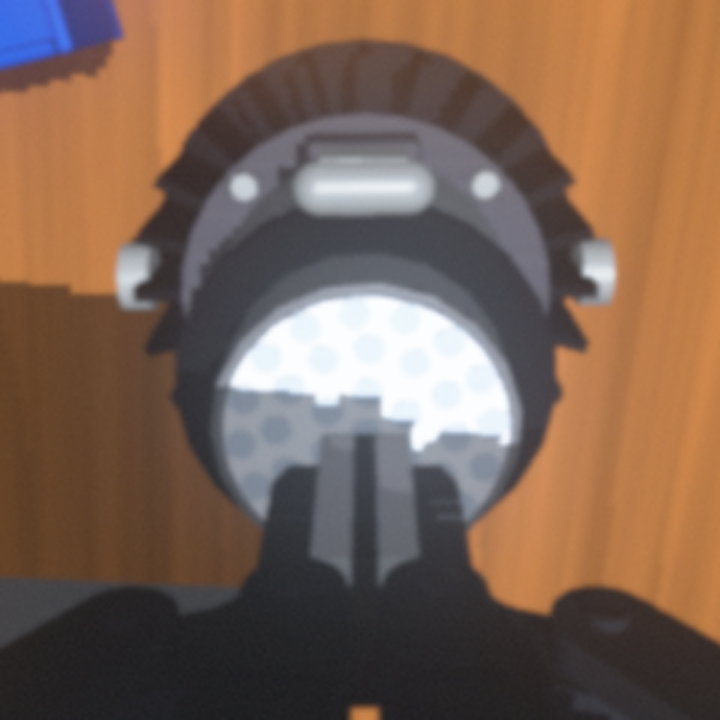

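>>> {"method": "play_rows", "body": {"increments": [{"tx":5,"ty":0,"tz":0,"turn":0},{"tx":10,"ty":0,"tz":0,"turn":0},{"tx":14,"ty":0,"tz":0,"turn":0},{"tx":16,"ty":0,"tz":0,"turn":0},{"tx":16,"ty":0,"tz":0,"turn":0},{"tx":16,"ty":0,"tz":0,"turn":0}]}}

```text
clock: 20.68
tcp_pos: [0.5858, -0.0228, 0.1254]
orientation: [0.516, 0.484, 0.516, -0.483]
contact_force: [0.6, -0.6, 0.0]
finger_gap: -0.0
```

>>> {"method": "play_rows", "body": {"increments": [{"tx":1,"ty":0,"tz":0,"turn":0},{"tx":1,"ty":0,"tz":0,"turn":0}]}}

```text
clock: 20.92
tcp_pos: [0.5857, -0.0227, 0.1243]
orientation: [0.516, 0.483, 0.516, -0.483]
contact_force: [0.2, 0.1, 0.9]
finger_gap: 0.0001
```

>>> {"method": "play_rows", "body": {"increments": [{"tx":0.5,"ty":0,"tz":0,"turn":0},{"tx":0.5,"ty":0,"tz":0,"turn":0}]}}

```text
clock: 21.18
tcp_pos: [0.5857, -0.0227, 0.1238]
orientation: [0.516, 0.483, 0.516, -0.484]
contact_force: [-0.5, -0.6, 0.4]
finger_gap: 0.0002
```

>>> {"method": "play_rows", "body": {"increments": [{"tx":0.5,"ty":0,"tz":0,"turn":0},{"tx":0.5,"ty":0,"tz":0,"turn":0}]}}

```text
clock: 21.42
tcp_pos: [0.5857, -0.0228, 0.1233]
orientation: [0.516, 0.483, 0.516, -0.484]
contact_force: [0.5, 0.1, -0.2]
finger_gap: 0.0002
```

>>> {"method": "play_rows", "body": {"increments": [{"tx":0.5,"ty":0,"tz":0,"turn":0},{"tx":0.5,"ty":0,"tz":0,"turn":0}]}}

```text
clock: 21.68
tcp_pos: [0.5857, -0.0227, 0.1228]
orientation: [0.516, 0.483, 0.516, -0.483]
contact_force: [-0.4, -0.0, 0.1]
finger_gap: -0.0002
```

>>> {"method": "play_rows", "body": {"increments": [{"tx":0.5,"ty":0,"tz":0,"turn":0},{"tx":0.5,"ty":0,"tz":0,"turn":0}]}}

```text
clock: 21.92
tcp_pos: [0.5857, -0.0227, 0.1223]
orientation: [0.516, 0.483, 0.516, -0.484]
contact_force: [0.3, 0.5, 0.5]
finger_gap: 0.0002
```

>>> {"method": "play_rows", "body": {"increments": [{"tx":0.5,"ty":0,"tz":0,"turn":0},{"tx":0.5,"ty":0,"tz":0,"turn":0}]}}

```text
clock: 22.18
tcp_pos: [0.5857, -0.0228, 0.1218]
orientation: [0.516, 0.483, 0.516, -0.483]
contact_force: [1.0, 0.7, -0.7]
finger_gap: 0.0004
```

>>> {"method": "play_rows", "body": {"increments": [{"tx":0.5,"ty":0,"tz":0,"turn":0},{"tx":0.5,"ty":0,"tz":0,"turn":0}]}}

```text
clock: 22.42
tcp_pos: [0.5858, -0.0227, 0.1217]
orientation: [0.516, 0.484, 0.516, -0.483]
contact_force: [-3.2, 0.8, 8.6]
finger_gap: 0.0002
```

>>> {"method": "play_rows", "body": {"increments": [{"tx":0.5,"ty":0,"tz":0,"turn":0},{"tx":0.5,"ty":0,"tz":0,"turn":0}]}}

```text
clock: 22.68
tcp_pos: [0.5859, -0.0228, 0.1217]
orientation: [0.516, 0.484, 0.516, -0.483]
contact_force: [-5.6, 1.9, 16.5]
finger_gap: -0.0001
```

>>> {"method": "play_rows", "body": {"increments": [{"tx":0.3,"ty":0,"tz":0,"turn":0},{"tx":0.3,"ty":0,"tz":0,"turn":0}]}}

```text
clock: 22.92
tcp_pos: [0.5859, -0.0228, 0.1216]
orientation: [0.516, 0.484, 0.516, -0.483]
contact_force: [-7.3, 1.7, 20.8]
finger_gap: 0.0001
```

Contact at the expected height (lens top 0.1217), ~15 N/mm, now 20.8 N. Hold just over a second.

>>> {"method": "play_rows", "body": {"increments": [{"tx":0,"ty":0,"tz":0,"turn":0},{"tx":0,"ty":0,"tz":0,"turn":0},{"tx":0,"ty":0,"tz":0,"turn":0},{"tx":0,"ty":0,"tz":0,"turn":0},{"tx":0,"ty":0,"tz":0,"turn":0},{"tx":0,"ty":0,"tz":0,"turn":0},{"tx":0,"ty":0,"tz":0,"turn":0},{"tx":0,"ty":0,"tz":0,"turn":0}]}}

```text
clock: 23.92
tcp_pos: [0.5859, -0.0228, 0.1216]
orientation: [0.516, 0.484, 0.516, -0.483]
contact_force: [-7.6, 0.8, 21.2]
finger_gap: -0.0001
```

```bash
python3 -c "
from h import *
go(.586,-.0225,.123,3.7)
im=arm.get_image('side');crop(im[:,:,::-1],280,160,130,110,6,'pics/s15.png')"
```

```text
t 23.93 tcp [ 0.5859 -0.0228  0.1216] az 3.72 F [-7.61  0.75 21.2 ] gap -0.0001
shift [-1.4  0.1 -0.3] turn 0.0003 tilt [0.0006 0.0006]
```

View pics/s15.png

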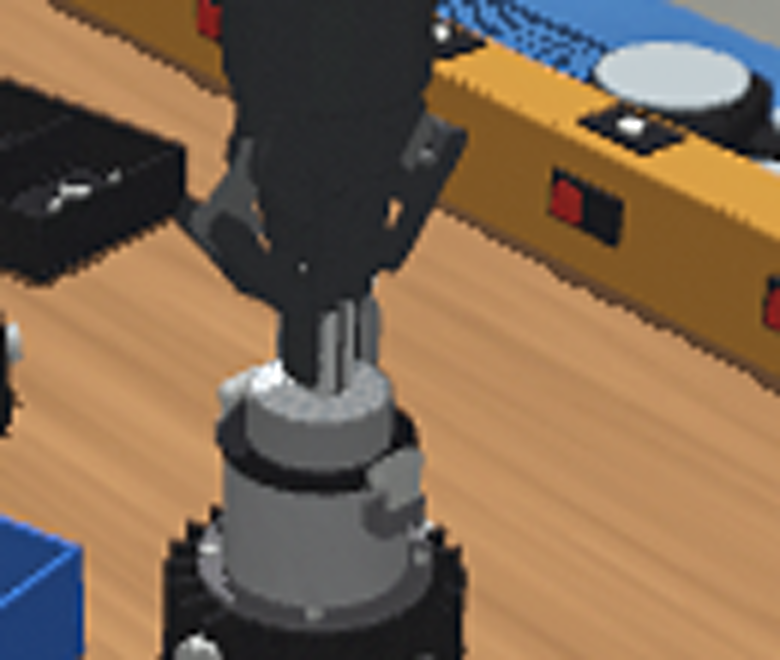

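>>> {"method": "play_rows", "body": {"increments": [{"tx":-2,"ty":0,"tz":0,"turn":0},{"tx":-15,"ty":0,"tz":0,"turn":0},{"tx":-50,"ty":0,"tz":0,"turn":0},{"tx":-90,"ty":0,"tz":0,"turn":0},{"tx":-110,"ty":0,"tz":-30,"turn":0},{"tx":-110,"ty":-20,"tz":-80,"turn":0},{"tx":-110,"ty":-40,"tz":-80,"turn":0},{"tx":-110,"ty":-40,"tz":-80,"turn":0}]}}

```text
clock: 24.98
tcp_pos: [0.5399, 0.0548, 0.2313]
orientation: [0.516, 0.484, 0.516, -0.483]
contact_force: [0.1, 0.4, 0.1]
finger_gap: -0.0002
```

```bash
python3 -c "
from h import *
go(.586,-.0225,.123,3.7)
s=arm.get_image('side')[:,:,::-1];t=arm.get_image('top')[:,:,::-1]
cv2.imwrite('pics/top16.png',t);cv2.imwrite('pics/side16.png',s)
crop(s,280,160,130,110,6,'pics/s16.png')"
```

```text
t 24.98 tcp [0.5399 0.0548 0.2313] az 3.77 F [0.08 0.41 0.13] gap -0.0002
shift [108.3  40.8  80.2] turn 0.0012 tilt [0.0004 0.0007]
```

View pics/side16.png

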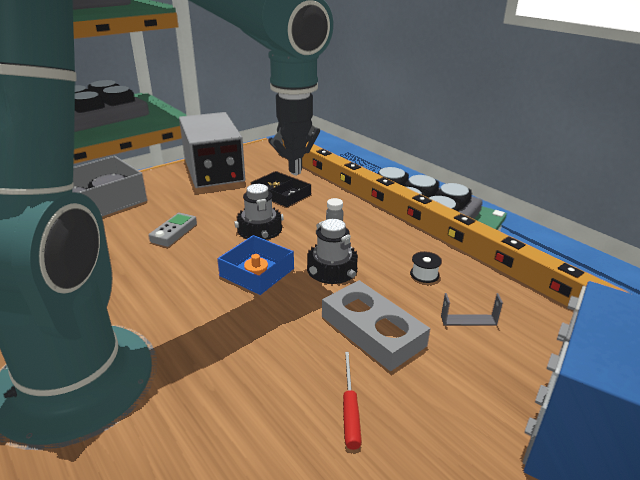

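View pics/s16.png

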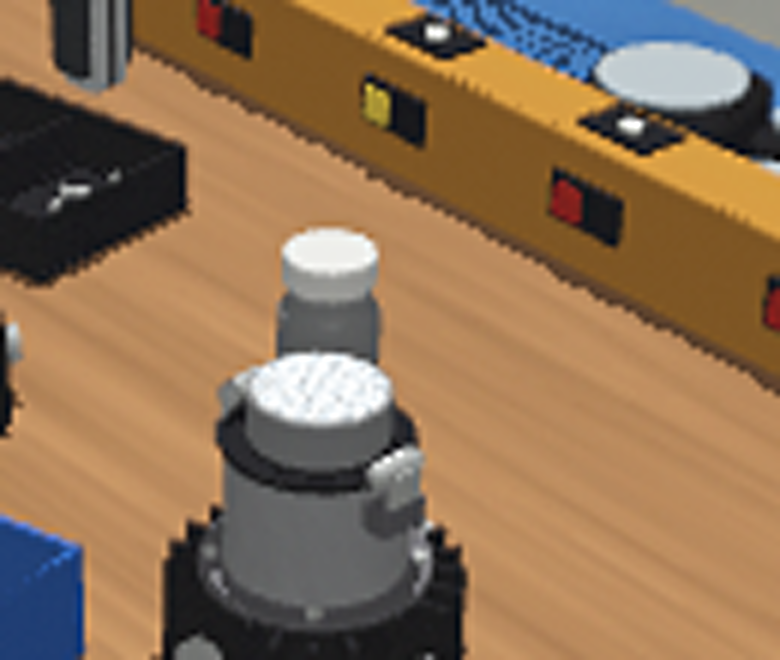

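View pics/top16.png

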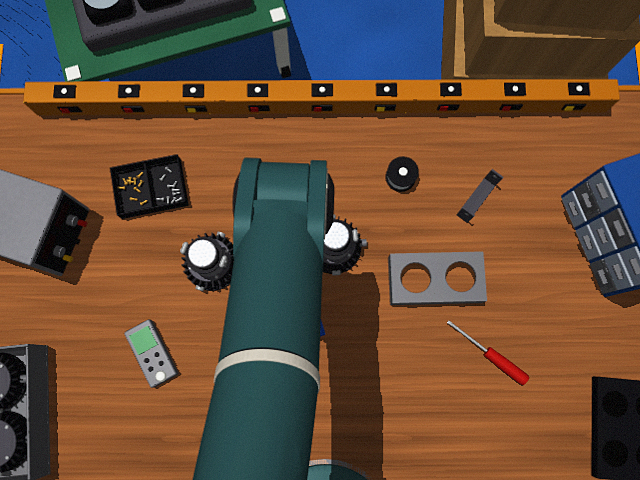

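```bash
python3 -c "
from workcell import arm
print(arm.finish_job())"
```

```text
the job is handed in; nothing more can be done
None
```

The job is handed in at about 25 s of the 64 s allowed; `finish_job` gave no verdict, so I can't confirm it passed.

- **Plug:** I lifted it from the cup and released it in the blue bin. The side picture taken just before handing in shows it standing there.
- **Optic:** I lowered it into the cup in small steps. The clips' resistance built to about 13 N and then dropped as they snapped over the flange. I opened the gripper just above home so the cone could centre itself.
- **Bedding:** I pushed on the lens with the closed fingertips, building up to 21 N. That was held for a little over 1 s. The highest reading was 21.2 N downward, under the 30 N limit, with about 7.6 N sideways at the same time.

**Last checks:**
- The side picture shows the optic level, with both clip noses over the flange.
- The lens top was felt at z 0.1217 m. That agrees within about 1 mm with the home height I worked out from where the flange met the clips.
- The bench objects I could see look unmoved and the tray is empty. In the top picture the arm hid the bin, the jar and part of the head, so I checked those in the side picture.
- The contact force reading was about zero, with the closed gripper clear of everything.

The clip openings and the contact force in the taper can't be read directly, so I judged them from the pictures and the push force.

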